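Hang the accessory tub by its bail on the two-armed stand

TASK

Lift the folded bail of the metal accessory tub upright with a fingertip while the tub stays standing on the bench, then carry the tub by the bail and hang it on the two-armed hook stand, lowering it gently until the hooks, whose height you have to feel for, carry it in the low of both arms; only then let go and leave it hanging still and level. Do not shove or tip the tub, drop it onto the hooks or press hard on them, and leave the other things on the bench where they are.

Things in the scene. Friction and masses are not known exactly. Their poses are not given: they have to be found in the camera images.
- tub: open aluminium tub, 164 mm (its x) by 116 mm (its y) by 80 mm tall, walls 3 mm, 0.3 to 0.6 kg, standing loose on the bench; origin under its centre, z up. Its swing bail (handle) is folded down along its -x side, the side towards the robot
- pivot (a point): middle of the bail's hinge line, which runs along the tub's y, 74 mm above the tub's underside over its centre, 6 mm below the rim. Axes as the tub's
- bail_mid (a point): centre of the bail's straight round grip: 12 mm thick, 116 mm long along the tub's y, 96 mm from the hinge line, joined to it by 6 mm wires at y = -64 and +64 mm. Folded, it lies outside the -x wall with only 8 mm between: no room to pinch; reach under it with a tilted fingertip from the -x side. Upright, it is 90 mm above the rim and can be pinched from above
- bail (a joint): angle of the bail: 0 folded level on the tub's -x side, 1.57 upright, more beyond. It starts between 0 and 0.3. A slightly stiff hinge (0.03 N m of friction, under 1 N at the grip): it stays where it is left
- stand: two-armed hook stand fixed to the bench; origin on the bench under the middle of the hooks' seat, x away from the open tips, z up. Base plate 120 mm wide (y), 12 mm thick, x = -60 to +130 mm. Two telescopic uprights at x = +108 mm, y = -42 and +42 mm, each carry an arm of 8 mm bar towards -x. The arms do not give: over 15 N on them is too much
- seat (a point): the seat at its lowest possible setting: 207 mm above the stand's origin, where the grip's centre rests if the uprights are fully down. They are clamped 0 to 34 mm higher than that, not measured. Arms dip to the seat at x = 0 and rise to open tips at x = -30 mm, topping out 14 mm above the resting grip's centre. 76 mm free between the arms; the undersides are 14 mm below it. Bring the bail in over the tips from -x, the tub's rim under the arms
- jar: bystander: small closed jar, 38 mm across, 48 mm tall; origin under its centre
- spool: bystander: small grey reel, 46 mm across, 32 mm tall, standing on its flange; origin under its centre
- meter: bystander: handheld meter lying on its back, 150 x 75 x 34 mm; origin under its centre
- tray: bystander: black divided parts tray, 100 x 150 x 30 mm; origin under its centre
- driver: bystander: screwdriver, 170 mm long, lying along its x; origin under its middle
- probe: bystander: grey scope probe without lead, 140 mm long, lying along its x, 20 mm thick at most; origin under its middle
- adapter: bystander: small steel connector adapter standing on end, 24 mm across, 38 mm tall; origin under its centre

How it is judged (in metres and radians):
On the way, in this order (a step that is already met when the one before it is completed fails the run):
1. the bail stands upright (within 0.3 rad) while the tub still stands on the bench (value of joint bail between 1.27 and 1.87 rad and height (world z) of tub below 0.005 m), for 0.2 s.
2. the tub is carried by the gripper, at least 30 mm clear of the bench (height (world z) of tub above 0.03 m and contact force between the fingers and tub above 0.5 N and contact force between stand and tub below 0.1 N), for 0.2 s.
3. the hooks carry the tub (over 2 N) while the fingers still hold the bail, at rest (contact force between stand and tub above 2 N and contact force between the fingers and tub above 0.5 N and linear speed of tub below 0.02 m/s and height (world z) of tub above 0.025 m), for 0.2 s.
At the end, for the whole second after the job is handed in: tub hangs released by its bail in the low of both arms: grip centre within 15 mm along and 18 mm across the arms of the seat, square within 0.2 rad, underside 25 to 100 mm up, over 1.5 N on the hooks, tilt under 0.35 rad, at rest (0.03 m/s, 0.4 rad/s) (x of bail_mid in the frame of stand between -0.015 and 0.015 m and y of bail_mid in the frame of stand between -0.018 and 0.018 m and height (world z) of tub between 0.025 and 0.1 m and contact force between stand and tub above 1.5 N and angle between the y axis of tub and the y axis of stand, either way round below 0.2 rad and angle between tub's own z axis and vertical below 0.35 rad and linear speed of tub below 0.03 m/s and angular speed of tub below 0.4 rad/s); the robot touches nothing.
It fails at once if the hooks are pressed with more than 15 N (contact force between stand and tub above 15 N).
It fails at once if the tub is dropped: it moves faster than 0.3 m/s while the fingers do not hold it (contact force between the fingers and tub below 0.05 N and linear speed of tub above 0.3 m/s).
It fails at once if the tub is shoved more than 25 mm across the bench (height (world z) of tub below 0.004 m and distance of tub from where it was at the start of the episode above 0.025 m).
It fails at once if the tub is tipped more than 0.5 rad (angle between tub's own z axis and vertical above 0.5 rad).
It fails at once if a bystander is moved more than 30 mm (distance of any of jar, spool, meter, tray, driver, probe, adapter from where it was at the start of the episode above 0.03 m).
It also fails if it takes over 70 s, if anything falls off the work surface, if the arm or the gripper's body presses on something with over 40 N, if the wrist force passes 120 N, or if a joint passes its speed limit or range.

ROBOT

A 7-joint arm with a two-finger parallel gripper is mounted at the origin on the work surface. World frame = base frame: x ahead of the robot, y to its left, z up, the work surface at z = 0. Lengths are in mm, angles in rad, forces in N, time in s.
With the tool pointing down it reaches from about 400 to 925 mm from the base axis. Payload 4.1 kg.
Tool frame: the origin (TCP) lies on the centre line of the jaws, within the pads' length; the fingertips stand 25 mm ahead of it and the grasp point (between the pads) lies 6 mm ahead of it; x points along the fingers, y is the direction in which the jaws open and shut, and the axes are right-handed (so a half turn about x gives the same grasp; the last joint's range is limited). The gripper opens to 85 mm and grips with 20 to 120 N. Pads are 22 mm wide; open, the fingers measure 114 mm over their backs; the gripper's body (76 mm by 85 mm) begins 54 mm behind the grasp point. The pads swing forward as they close: fully open they stand 13 mm farther back than shut.
Start: joints at [-1.362, 0.398, 0.045, 1.537, -0.019, 1.207, -0.051], TCP at [196.903, 619.491, 256.347] pointing down, gripper open.
Joint ranges: [-2.82, 2.82], [-0.49, 2.23], [-1.37, 1.46], [0, 2.46], [-1.36, 4.5], [0.23, 2], [-2.94, 2.94]. Speed limits (rad/s): [2.57, 2.57, 3.14, 3.14, 3.14, 3.14, 3.14].

INTERFACE

Orientations are given as a 3x3 rotation matrix whose columns are the frame's x, y, z axes.
In Python, from station import read_state, read_camera, sign_off gives the robot as it stands. The module is installed in compiled form; this text tells all that it offers.
- The arm moves only by the tool step_arm, never from a script. Its arguments are lists of equal length, an entry for each row: "slide": the shift along the tool's x, y, z in mm, a list of three; "twist": the turn, a rotation vector about the tool's x, y, z in degrees, a list of three; "grip": the opening, from 0 (shut) to 1 (fully open). A call has 1 to 12 rows; each row is the pose to reach, as a shift and turn from the pose measured when the call began, along the tool's axes at that moment; what a row does not reach only later rows make up. A row lasts 1/8 s, in which the tool goes at most 62.5 mm and 10.7 degrees, less where a joint would pass 70% of its speed; a pose out of reach is approached as far as the arm can. A call with a gripper value outside its range is refused whole. The fingers move at their own pace and stop on an object; "newtons" is the grip in N (left out, the last holds). Time passes only in rows, so rows that repeat a pose let the fingers close. It gives the time, the measured TCP pose, the force and the opening at its end, in the units of the state.
- read_state(): the state, without advancing time (a new reading comes with each control period).
- read_camera(name): name is "side" or "top" or "wrist"; returns a dict with "image" (480x640x3 uint8, red, green, blue), "camera_matrix" (3x3 intrinsics, pixels), "distortion" ([k1, k2, p1, p2, k3] as OpenCV has them; the pictures are not rectified), "position" and "attitude" of the camera in the world. Camera axes: x right, y down, z forward; pixel columns grow to the right and rows downward; lengths in mm; the calibration is good to about 2 mm. A picture is of the moment at which its call begins. There is no depth.
- sign_off(): hands the job in, once; it reports no verdict.
The state is a dict: "clock": time; "joints": joint angles; "qvel": joint speeds; "joint_torque": joint torques, N m; "eef_pos": TCP position; "orientation": TCP orientation; "wrist_force": force on the tool from outside, world axes, zero at the start; "torque": the same for the moment, N m; "width": finger opening in mm.
Only numpy, scipy, OpenCV 4.12 (cv2) and the standard library are available. Lean on these libraries where they do the work, as an engineer would, in place of code of your own. Each camera call takes 0.05 s, during which the arm holds its last target.

## Working session

There is one attempt and no reset: what is moved stays moved. The work goes in short steps, Python scripts to look and compute and a tool call to move; the robot and the scene stay as the last step left them, time stands still between calls to the robot, and variables do not carry over. Pictures are saved under pics/ and viewed, and the job is handed in when it is done.

Besides the shell and the picture viewer there is one more tool, called after "Request:" as name(argument=value, ...) on one line, values as JSON. step_arm: Moves the arm, as the interface text tells. Its arguments: {"type":"object","properties":{"slide":{"type":"array"},"twist":{"type":"array"},"grip":{"type":"array"},"newtons":{"type":"number"}},"required":["slide","twist","grip"]}

```bash
mkdir -p pics; ls; cat > h.py <<'E'
import numpy as np, cv2
from station import read_state, read_camera
def snap(n,f):
    c=read_camera(n); cv2.imwrite('pics/'+f,cv2.cvtColor(c['image'],cv2.COLOR_RGB2BGR)); 
    import pickle; pickle.dump(c,open('pics/'+f+'.pkl','wb')); return c
def load(f):
    import pickle; return pickle.load(open('pics/'+f+'.pkl','rb'))
def ray(c,uv):
    p=cv2.undistortPoints(np.array([[uv]],float),np.array(c['camera_matrix']),np.array(c['distortion']))[0,0]
    d=np.array(c['attitude'])@np.array([p[0],p[1],1.]); return np.array(c['position'],float),d/np.linalg.norm(d)
def onz(c,uv,z):
    o,d=ray(c,uv); return o+d*(z-o[2])/d[2]
def tri(c1,uv1,c2,uv2):
    o1,d1=ray(c1,uv1);o2,d2=ray(c2,uv2)
    A=np.stack([d1,-d2],1); s=np.linalg.lstsq(A,o2-o1,rcond=None)[0]
    a=o1+d1*s[0];b=o2+d2*s[1]; return (a+b)/2,np.linalg.norm(a-b)
def proj(c,P):
    R=np.array(c['attitude']); t=-R.T@np.array(c['position'],float)
    return cv2.projectPoints(np.array(P,float).reshape(-1,3),cv2.Rodrigues(R.T)[0],t,np.array(c['camera_matrix']),np.array(c['distortion']))[0][:,0]
E
python3 - <<'E'
from h import *
np.set_printoptions(precision=3,suppress=True)
s=read_state();print(s)
for n in('side','top','wrist'):
    c=snap(n,n+'0.png');print(n,c['position'],c['attitude'],c['camera_matrix'])
E
```

```text
pics
{'clock': 0.0, 'joints': array([-1.362,  0.399,  0.045,  1.538, -0.019,  1.207, -0.051]), 'qvel': array([ 0.001,  0.   ,  0.001,  0.001, -0.   ,  0.001, -0.   ]), 'joint_torque': array([ -0.001, -47.512,   1.364, -25.422,   0.011,   0.009,  -0.   ]), 'eef_pos': array([196.707, 618.902, 255.27 ]), 'orientation': array([[-0.   ,  0.303,  0.953],
       [-0.002,  0.953, -0.303],
       [-1.   , -0.002,  0.   ]]), 'wrist_force': array([0.243, 0.077, 1.104]), 'torque': array([0.046, 0.015, 0.03 ]), 'width': 85.60209435737555}
side [ 205.295 -789.601  803.925] [[ 0.917 -0.263  0.301]
 [-0.399 -0.566  0.722]
 [-0.02  -0.781 -0.624]] [[512.262   0.    323.534]
 [  0.    512.262 232.896]
 [  0.      0.      1.   ]]
top [ 454.233    3.961 1376.224] [[ 0.021 -0.997  0.08 ]
 [-1.    -0.021  0.002]
 [-0.    -0.08  -0.997]] [[600.24    0.    329.262]
 [  0.    600.24  240.075]
 [  0.      0.      1.   ]]
wrist [121.597 643.444 373.198] [[ 0.301  0.907  0.294]
 [ 0.954 -0.286 -0.094]
 [-0.001  0.309 -0.951]] [[378.538   0.    314.397]
 [  0.    378.538 236.335]
 [  0.      0.      1.   ]]
```

View pics/top0.png

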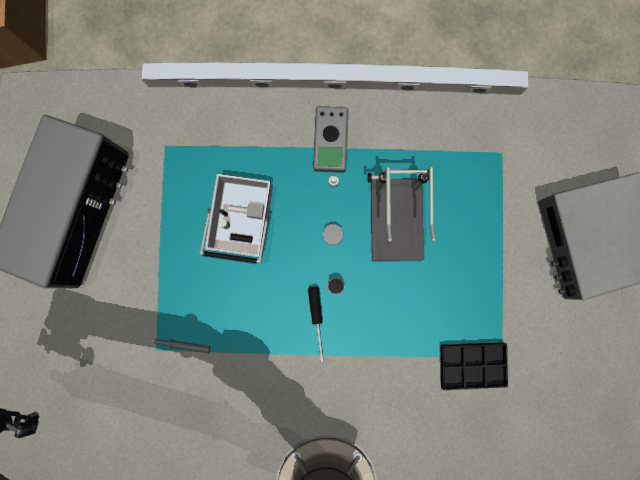

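View pics/side0.png

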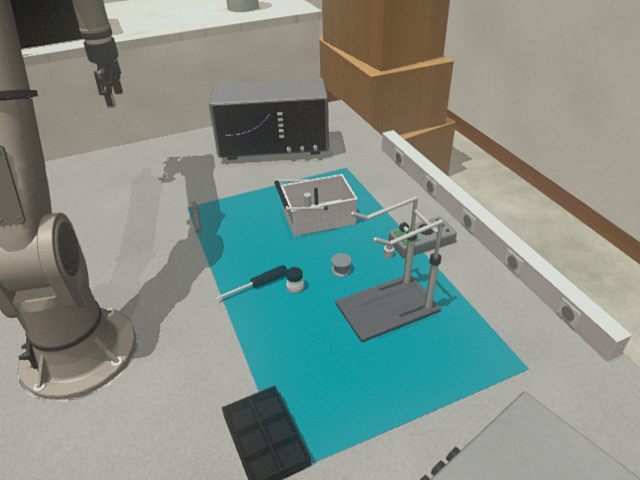

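View pics/wrist0.png

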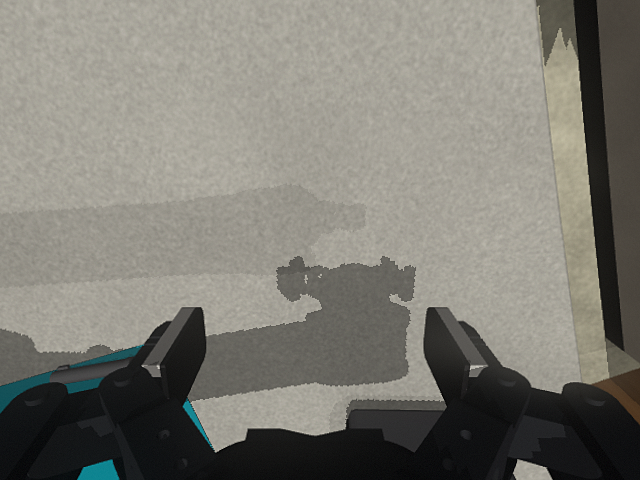

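The top view shows the tub at about (237,217) with the bail on its lower (-x) edge, and the stand at about (400,215) with its arms opening downwards (-x). I'll zoom in on both.

```bash
python3 - <<'E'
import cv2,numpy as np
t=cv2.imread('pics/top0.png')
a=cv2.resize(t[160:275,190:290],None,fx=5,fy=5,interpolation=cv2.INTER_CUBIC)
cv2.imwrite('pics/z1.png',a)
b=cv2.resize(t[145:270,355:445],None,fx=4.6,fy=4.6,interpolation=cv2.INTER_CUBIC);cv2.imwrite('pics/z2.png',b)
s=cv2.imread('pics/side0.png')
cv2.imwrite('pics/z3.png',cv2.resize(s[165:245,265:370],None,fx=7,fy=7,interpolation=cv2.INTER_CUBIC))
cv2.imwrite('pics/z4.png',cv2.resize(s[190:345,330:460],None,fx=3.8,fy=3.8,interpolation=cv2.INTER_CUBIC))
E
```

```text
(no output)
```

View pics/z1.png

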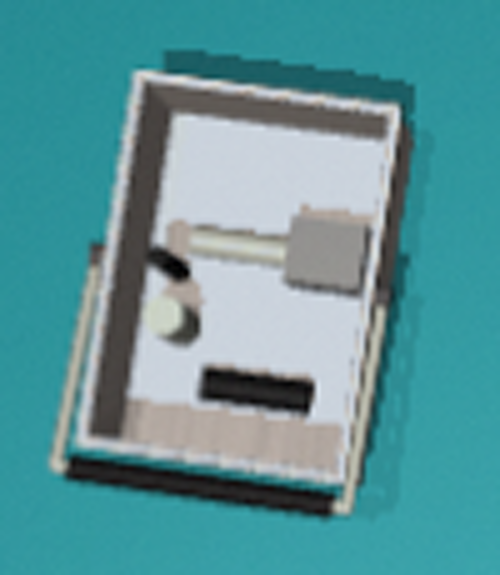

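View pics/z2.png

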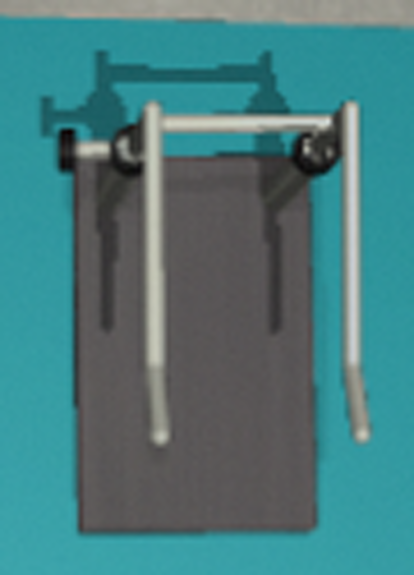

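View pics/z3.png

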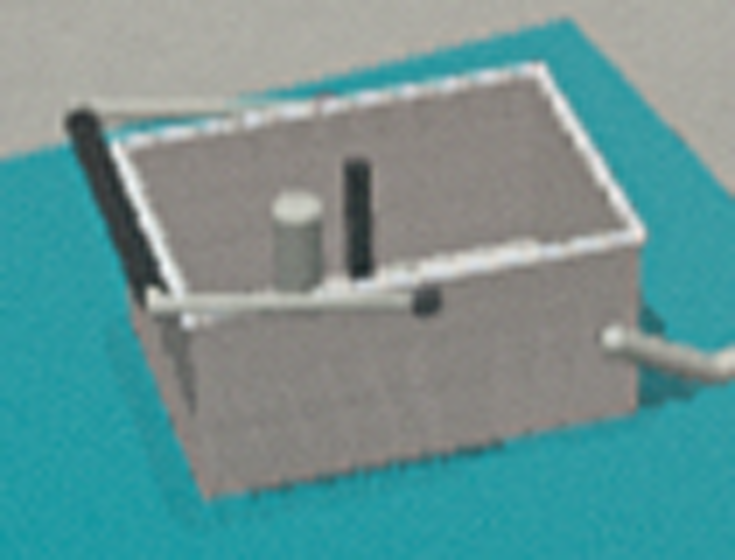

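View pics/z4.png

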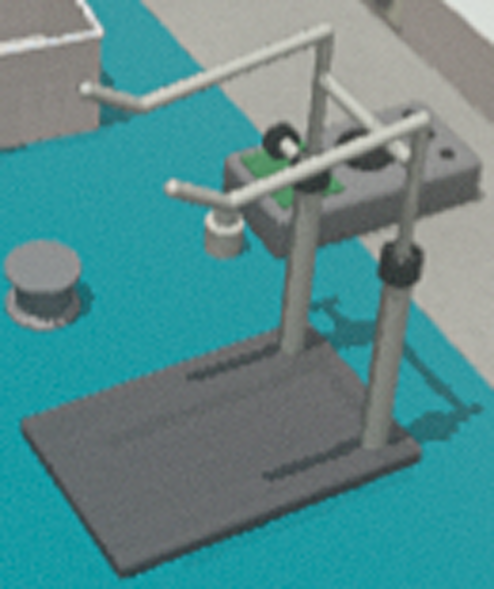

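```bash
python3 - <<'E'
from h import *
np.set_printoptions(precision=1,suppress=True)
T=load('top0.png');S=load('side0.png')
z1=lambda p:(p[0]/5+190-.4,p[1]/5+160-.4); z2=lambda p:(p[0]/4.6+355-.4,p[1]/4.6+145-.4)
z3=lambda p:(p[0]/7+265-.4,p[1]/7+165-.4); z4=lambda p:(p[0]/3.8+330-.4,p[1]/3.8+190-.4)
R=[onz(T,z1(p),80) for p in((138,73),(402,106),(346,480),(80,445))]
R2=[onz(S,z3(p),80) for p in((540,65),(642,236),(190,325),(115,143))]
for r,r2 in zip(R,R2):print('rim',r,r2)
for Q in(R,R2):
    Q=np.array(Q);print(Q.mean(0),'len',np.linalg.norm(Q[0]-Q[3]),np.linalg.norm(Q[1]-Q[2]),np.linalg.norm(Q[0]-Q[1]),np.linalg.norm(Q[3]-Q[2]))
    d=Q[0]+Q[1]-Q[2]-Q[3];print('yaw',np.degrees(np.arctan2(d[1],d[0])))
print('grip L',tri(T,z1((65,467)),S,z3((83,122))),'R',tri(T,z1((338,503)),S,z3((147,292))))
B=[onz(T,z2(p),12) for p in((77,157),(312,159),(315,530),(79,533))]
B2=[onz(S,z4(p),12) for p in((293,325),(422,452),(122,572),(22,423))]
for Q in(B,B2):
    Q=np.array(Q);print(Q);print(np.linalg.norm(Q[0]-Q[3]),np.linalg.norm(Q[1]-Q[2]),np.linalg.norm(Q[0]-Q[1]),np.linalg.norm(Q[3]-Q[2]))
    d=Q[0]+Q[1]-Q[2]-Q[3];yaw=np.arctan2(d[1],d[0]);c=Q.mean(0);print('yaw',np.degrees(yaw),'origin',c-35*np.array([np.cos(yaw),np.sin(yaw),0]))
for n,a,b in(('tipL',(160,436),(88,90)),('tipR',(362,436),(174,188)),('dipL',(153,368),(143,104)),('dipR',(352,368),(233,203)),('topL',(152,108),(326,32)),('topR',(350,105),(422,120))):
    print(n,tri(T,z2(a),S,z4(b)))
for n,uv,z in (('jar',(336,285),48),('spool',(333,234),32),('driver',(316,300),20),('adapter',(333,181),38),('meter',(331,140),34),('probe',(183,346),15),('probeEnd',(210,349),15)):print(n,onz(T,uv,z))
E
```

```text
rim [698.2 256.2  80. ] [697.8 257.1  80. ]
rim [685.3 138.8  80. ] [682.3 139.3  80. ]
rim [520.9 158.2  80. ] [518.5 157.3  80. ]
rim [533.5 275.3  80. ] [533.7 275.4  80. ]
[609.5 207.1  80. ] len 165.8083583640318 165.62245581830206 118.07880499825986 117.8255197872384
yaw -6.667570269163283
[608.1 207.3  80. ] len 165.06597182074879 164.73050646660658 118.81748122394225 119.10752019540868
yaw -6.309197286547804
grip L (array([523.3, 279.5,  89.7]), np.float64(0.275940032248919)) R (array([507.7, 160.2,  95.5]), np.float64(5.079617355551724))
[[ 707.2  -87.6   12. ]
 [ 709.2 -206.    12. ]
 [ 522.7 -208.8   12. ]
 [ 518.8  -91.4   12. ]]
188.41307982315743 186.52998463263765 118.444705029284 117.50850320850257
yaw 1.0145441405373585 origin [ 579.5 -149.1   12. ]
[[ 695.3  -91.    12. ]
 [ 707.4 -208.2   12. ]
 [ 520.2 -214.4   12. ]
 [ 517.3  -96.5   12. ]]
178.13183174628773 187.35406518247382 117.85065564093988 117.984223689865
yaw 1.839991301407958 origin [ 575.1 -153.6   12. ]
tipL (array([ 548.6, -108.2,  241.3]), np.float64(0.1839127302415421))
tipR (array([ 550.7, -192.4,  241.5]), np.float64(0.3439336036056002))
dipL (array([ 579.4, -107. ,  222.1]), np.float64(0.898963354903929))
dipR (array([ 582. , -191.9,  221. ]), np.float64(2.2055616712411203))
topL (array([ 687.4, -103.8,  232.1]), np.float64(1.5303194555345923))
topR (array([ 690.5, -187.6,  232.3]), np.float64(2.5469761824605794))
jar [461.2 -10.7  48. ]
spool [575.6  -1.8  32. ]
driver [426.6  33.3  20. ]
adapter [695.2   0.7  38. ]
meter [790.9   7.3  34. ]
probe [313.9 334.4  15. ]
probeEnd [309.2 271.8  15. ]
```

```bash
cat >> h.py <<'E'
from scipy.spatial.transform import Rotation as Ro
TC=np.array([609.,207,0]);YT=np.radians(-6.5)
def tubR(yaw,tilt): # tilt from vertical toward +x of tub, y = in-plane
    c,s=np.cos(yaw),np.sin(yaw);f=np.array([c,s,0]);u=np.array([0,0,1.])
    x=np.sin(tilt)*f-np.cos(tilt)*u; y=np.cos(tilt)*f+np.sin(tilt)*u
    return np.stack([x,y,np.cross(x,y)],1)
def rel(P,R):
    s=read_state();R0=np.array(s['orientation']);p0=np.array(s['eef_pos'])
    sl=R0.T@(np.array(P)-p0);tw=np.degrees(Ro.from_matrix(R0.T@R).as_rotvec())
    print('slide',sl.round(1).tolist(),'twist',tw.round(1).tolist(),'| P',np.array(P).round(1))
def T2w(x,y,z): # tub frame mm->world
    c,s=np.cos(YT),np.sin(YT);return TC+np.array([c*x-s*y,s*x+c*y,z])
def grip(th): return np.array([-96*np.cos(th),0,74+96*np.sin(th)])
def liftpose(th,tilt,gap=0,back=0,ins=12,w=43):
    a=np.array([np.sin(tilt),0,-np.cos(tilt)]);n=np.array([np.cos(tilt),0,np.sin(tilt)])
    p=grip(th)+(w/2-6-gap)*n-(ins+back)*a
    return T2w(*p),tubR(YT,tilt)
def st():
    s=read_state();print(s['clock'],np.array(s['eef_pos']).round(1),np.array(s['wrist_force']).round(2),np.array(s['torque']).round(2),round(s['width'],1),np.array(s['joints']).round(2))
E
python3 - <<'E'
from h import *
t=np.radians(45)
P,R=liftpose(.19,t,gap=8,back=60)
rel(P,R); rel(P+[0,0,80],R); rel(P+[0,0,80],tubR(YT,0))
E
```

```text
slide [107.7, -294.7, 380.4] twist [74.5, -30.8, 37.6] | P [470.  222.8 148.3]
slide [27.7, -294.8, 380.4] twist [74.5, -30.8, 37.6] | P [470.  222.8 228.3]
slide [27.7, -294.8, 380.4] twist [78.9, 0.1, 0.1] | P [470.  222.8 228.3]
```

Request:
step_arm(slide=[[0,-100,127],[10,-200,254],[28,-295,380],[28,-295,380],[28,-295,380],[28,-295,380],[28,-295,380],[28,-295,380],[28,-295,380],[28,-295,380],[28,-295,380],[28,-295,380]], twist=[[9,-3.7,4.5],[18,-7.4,9],[27,-11,13.5],[36,-15,18],[44,-18,22],[52,-21,26],[60,-25,30],[68,-28,34],[74.5,-30.8,37.6],[74.5,-30.8,37.6],[74.5,-30.8,37.6],[74.5,-30.8,37.6]], grip=[0.5,0.5,0.5,0.5,0.5,0.5,0.5,0.5,0.5,0.5,0.5,0.5])

```text
clock: 1.65
eef_pos: [469.8, 223.0, 228.4]
orientation: [[0.703, 0.703, -0.112], [-0.079, -0.079, -0.994], [-0.707, 0.707, -0.0]]
wrist_force: [-0.1, -0.1, 0.9]
width: 42.4
```

```bash
python3 - <<'E'
from h import *
st();print(read_state()['orientation'].round(3))
t=np.radians(45)
P,R=liftpose(.19,t,gap=8,back=60); rel(P,R)
snap('wrist','w1.png');snap('side','s1.png')
E
```

```text
1.65 [469.8 223.  228.4] [-0.14 -0.12  0.92] [ 0.08  0.69 -0.02] 42.4 [-1.27  0.    0.37  2.33  1.17  0.71 -1.91]
[[ 0.703  0.703 -0.112]
 [-0.079 -0.079 -0.994]
 [-0.707  0.707 -0.   ]]
slide [56.8, -56.5, 0.2] twist [0.0, -0.1, 0.0] | P [470.  222.8 148.3]
```

View pics/w1.png

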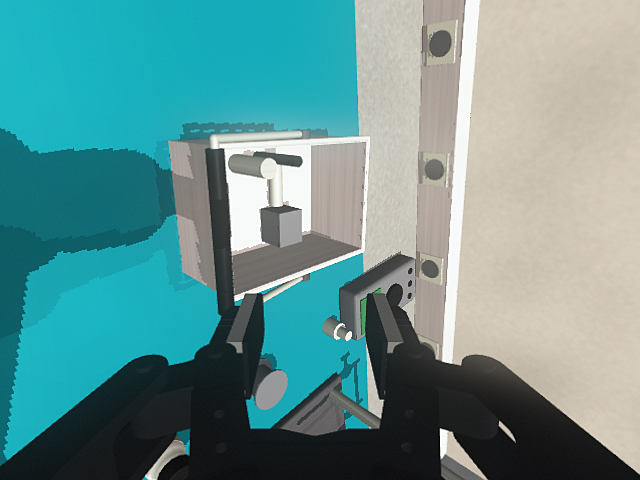

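View pics/s1.png

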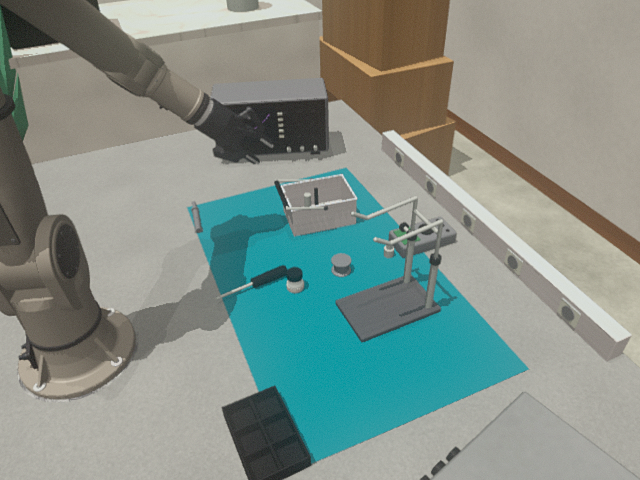

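```bash
python3 - <<'E'
from h import *
np.set_printoptions(precision=1,suppress=True)
c=load('w1.png')
for th in(.1,.15,.2,.25):
    g=grip(th);print(th,proj(c,[T2w(g[0],y,g[2]) for y in(58,0,-58)]).tolist())
print(proj(c,[T2w(x,y,80) for x,y in((-82,58),(-82,-58),(82,58),(82,-58))]))
E
python3 - <<'E'
import cv2
w=cv2.imread('pics/w1.png');cv2.imwrite('pics/z5.png',cv2.resize(w[110:330,150:390],None,fx=3,fy=2.7))
E
```

```text
0.1 [[204.46165415362822, 148.7852843272902], [211.9094122911199, 234.17531303563837], [218.1865389424973, 308.6964512841927]]
0.15 [[209.1338233571531, 149.21522960129647], [216.3305123123708, 235.47452977734466], [222.38573004443896, 310.65546160349936]]
0.2 [[214.21482311346904, 149.62826214527104], [221.12179097222548, 236.71457475087647], [226.92381705657607, 312.52171239270723]]
0.25 [[219.6927915208888, 150.02164459673293], [226.2715968302602, 237.88780001287356], [231.78946403757266, 314.2840941883236]]
[[219.8 147.3]
 [231.1 301. ]
 [367.9 137.6]
 [362.9 250. ]]
```

View pics/z5.png

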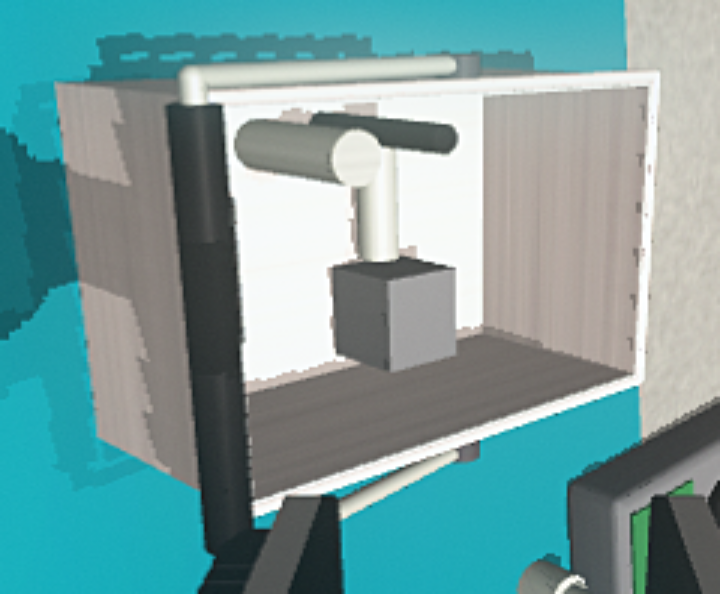

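The wrist view agrees with my tub and bail model: the grip ends at (215,149) and (226,312) match a bail angle of 0.20 to within about 2 px. The grip lies to the left of the tub's near rim.

```bash
python3 - <<'E'
from h import *
t=np.radians(45)
for b in(60,0):
  P,R=liftpose(.2,t,gap=9,back=b,ins=11); rel(P,R)
E
```

```text
slide [57.2, -56.6, 0.1] twist [0.0, -0.1, -0.0] | P [470.2 222.8 147.9]
slide [117.2, -56.6, 0.1] twist [0.0, -0.1, -0.0] | P [512.4 218.  105.4]
```

Request:
step_arm(slide=[[25,-25,0],[50,-50,0],[57,-56.5,0],[75,-56.5,0],[90,-56.5,0],[105,-56.5,0],[117,-56.5,0],[117,-56.5,0]], twist=[[0,0,0],[0,0,0],[0,0,0],[0,0,0],[0,0,0],[0,0,0],[0,0,0],[0,0,0]], grip=[0.5,0.5,0.5,0.5,0.5,0.5,0.5,0.5])

```text
clock: 2.75
eef_pos: [512.7, 217.9, 105.4]
orientation: [[0.703, 0.703, -0.112], [-0.08, -0.079, -0.994], [-0.707, 0.707, 0.001]]
wrist_force: [0.2, 0.8, 0.3]
width: 42.3
```

```bash
python3 - <<'E'
from h import *
st();snap('wrist','w2.png');snap('side','s2.png')
w=cv2.imread('pics/w2.png');s=cv2.imread('pics/s2.png')
cv2.imwrite('pics/z6.png',np.hstack([cv2.resize(w,(400,300)),cv2.resize(s[130:280,230:430],(400,300))]))
E
```

```text
2.75 [512.7 217.9 105.4] [0.19 0.84 0.32] [0.06 0.73 0.01] 42.3 [-1.16  0.35  0.41  2.37  1.71  0.47 -2.52]
```

View pics/z6.png

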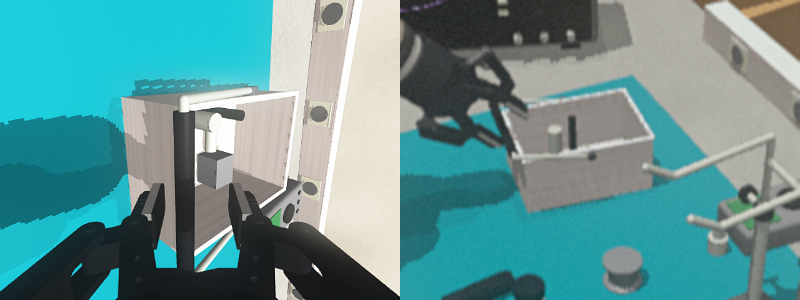

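Both views show the grip between the fingers, with the lower fingertip under it and the tub unmoved. Next I'll work out the arc.

```bash
cat >> h.py <<'E'
def rows(L):
    s=read_state();R0=np.array(s['orientation']);p0=np.array(s['eef_pos']);S=[];W=[]
    for P,R in L:
        S.append((R0.T@(np.array(P)-p0)).round(0).astype(int).tolist());W.append(Ro.from_matrix(R0.T@R).as_rotvec(degrees=True).round(0).astype(int).tolist())
    print(S);print(W)
def tl(th): return np.radians(45 if th<.4 else 45-40*(th-.4)/1.1)
E
python3 - <<'E'
from h import *
rows([liftpose(th,tl(th),gap=g,ins=12) for th,g in((.2,6),(.2,3),(.2,1),(.2,0),(.25,0),(.3,0),(.35,0),(.4,0),(.45,0),(.5,0))])
E
```

```text
[[-1, 3, 0], [-1, 6, 0], [-1, 8, 0], [-1, 9, 0], [-3, 13, 0], [-5, 17, 0], [-8, 21, 0], [-10, 26, 0], [-11, 31, 0], [-12, 36, 0]]
[[0, 0, 0], [0, 0, 0], [0, 0, 0], [0, 0, 0], [0, 0, 0], [0, 0, 0], [0, 0, 0], [0, 0, 0], [0, 0, -2], [0, 0, -4]]
```

Request:
step_arm(slide=[[0,3,0],[0,6,0],[0,8,0],[-1,9,0],[-3,13,0],[-5,17,0],[-8,21,0],[-10,26,0],[-11,31,0],[-12,36,0]], twist=[[0,0,0],[0,0,0],[0,0,0],[0,0,0],[0,0,0],[0,0,0],[0,0,0],[0,0,0],[0,0,-2],[0,0,-4]], grip=[0.5,0.5,0.5,0.5,0.5,0.5,0.5,0.5,0.5,0.5])

```text
clock: 4.1
eef_pos: [529.1, 216.2, 140.1]
orientation: [[0.651, 0.751, -0.112], [-0.073, -0.085, -0.994], [-0.755, 0.655, -0.0]]
wrist_force: [0.3, -0.5, -0.7]
width: 42.8
```

```bash
python3 - <<'E'
from h import *
st();snap('wrist','w3.png');snap('side','s3.png')
w=cv2.imread('pics/w3.png');s=cv2.imread('pics/s3.png')
cv2.imwrite('pics/z7.png',np.hstack([cv2.resize(w,(400,300)),cv2.resize(s[130:280,230:430],(400,300))]))
L=[liftpose(th,tl(th),gap=0,ins=12) for th in np.linspace(.58,1.5,12)]
rows(L)
E
```

```text
4.1 [529.1 216.2 140.1] [ 0.29 -0.49 -0.72] [-0.02  0.83 -0.07] 42.8 [-1.14  0.27  0.46  2.29  1.33  0.41 -2.05]
[[-1, 5, 0], [-2, 14, 0], [-2, 22, 0], [-2, 31, 0], [-1, 39, 0], [1, 48, 0], [4, 56, 0], [7, 64, 0], [11, 71, 0], [15, 79, 0], [20, 86, 0], [26, 93, 0]]
[[0, 0, -3], [0, 0, -6], [0, 0, -9], [0, 0, -12], [0, 0, -15], [0, 0, -18], [0, 0, -21], [0, 0, -24], [0, 0, -27], [0, 0, -30], [0, 0, -33], [0, 0, -36]]
```

View pics/z7.png

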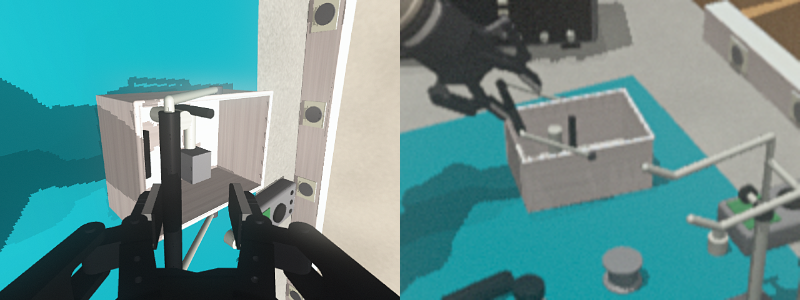

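The bail is rising on the lower finger: the grip is well above the rim and the tub hasn't moved. I'll continue along the arc.

Request:
step_arm(slide=[[-1,5,0],[-2,14,0],[-2,22,0],[-2,31,0],[-1,39,0],[1,48,0],[4,56,0],[7,64,0],[11,71,0],[15,79,0],[20,86,0],[26,93,0]], twist=[[0,0,-3],[0,0,-6],[0,0,-9],[0,0,-12],[0,0,-15],[0,0,-18],[0,0,-21],[0,0,-24],[0,0,-27],[0,0,-30],[0,0,-33],[0,0,-36]], grip=[0.5,0.5,0.5,0.5,0.5,0.5,0.5,0.5,0.5,0.5,0.5,0.5])

```text
clock: 5.7
eef_pos: [616.7, 205.5, 182.4]
orientation: [[0.086, 0.99, -0.115], [-0.009, -0.115, -0.993], [-0.996, 0.086, -0.0]]
wrist_force: [-0.2, -0.4, 0.0]
width: 42.9
```

```bash
python3 - <<'E'
from h import *
st();snap('wrist','w4.png');snap('side','s4.png')
w=cv2.imread('pics/w4.png');s=cv2.imread('pics/s4.png')
cv2.imwrite('pics/z8.png',np.hstack([cv2.resize(w,(400,300)),cv2.resize(s[100:280,230:430],(400,360))[:300]]))
c=load('w4.png')
for th in(1.3,1.4,1.5,1.57):
    g=grip(th);print(th,proj(c,[T2w(g[0],y,g[2]) for y in(58,0,-58)]).round(0).tolist())
E
```

```text
5.7 [616.7 205.5 182.4] [-0.16 -0.37  0.01] [-0.03  0.15  0.01] 42.9 [-0.47  0.42  0.09  1.68  0.01  0.97 -0.52]
1.3 [[212.0, 177.0], [224.0, 325.0], [234.0, 442.0]]
1.4 [[239.0, 178.0], [248.0, 327.0], [255.0, 445.0]]
1.5 [[267.0, 178.0], [273.0, 327.0], [277.0, 445.0]]
1.57 [[287.0, 178.0], [290.0, 327.0], [293.0, 445.0]]
```

View pics/z8.png

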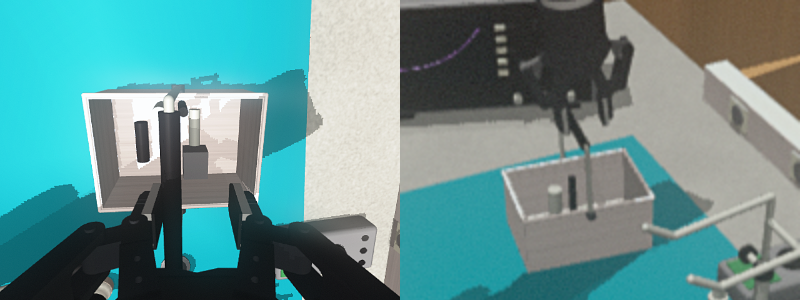

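```bash
python3 - <<'E'
from h import *
rel(T2w(0,0,176),tubR(YT,0)); rel(T2w(-4,0,176),tubR(YT,0))
E
```

```text
slide [5.5, -10.3, -1.2] twist [-0.2, -0.0, -5.2] | P [609. 207. 176.]
slide [5.2, -14.3, -1.2] twist [-0.2, -0.0, -5.2] | P [605.  207.5 176. ]
```

Request:
step_arm(slide=[[5.5,-12,-1],[5.5,-12,-1],[5.5,-12,-1],[5.5,-12,-1],[5.5,-12,-1],[5.5,-12,-1],[5.5,-12,-1],[5.5,-12,-1]], twist=[[0,0,-5.2],[0,0,-5.2],[0,0,-5.2],[0,0,-5.2],[0,0,-5.2],[0,0,-5.2],[0,0,-5.2],[0,0,-5.2]], grip=[0.5,0.4,0.3,0.2,0.1,0.0,0.0,0.0], newtons=50)

```text
clock: 6.8
eef_pos: [607.5, 207.1, 176.3]
orientation: [[-0.0, 0.993, -0.117], [0.001, -0.117, -0.993], [-1.0, -0.0, -0.001]]
wrist_force: [-1.1, -0.6, 2.9]
width: 9.9
```

```bash
python3 - <<'E'
from h import *
st();snap('wrist','w5.png');snap('side','s5.png')
w=cv2.imread('pics/w5.png');s=cv2.imread('pics/s5.png')
cv2.imwrite('pics/z9.png',np.hstack([cv2.resize(w,(400,300)),cv2.resize(s[100:280,230:430],(400,360))[:300]]))
E
```

```text
6.8 [607.5 207.1 176.3] [-1.07 -0.6   2.89] [-0.02  0.32 -0.05] 9.9 [-0.45  0.45  0.07  1.65 -0.04  1.05 -0.48]
```

View pics/z9.png

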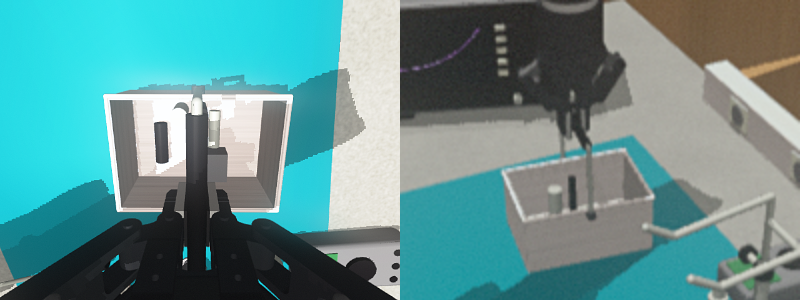

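Width 9.9 mm at 50 N, so the grip is held with the tub still square on the bench. Next I'll lift.

Request:
step_arm(slide=[[-3,0,0],[-7,0,0],[-12,0,0],[-18,0,0],[-25,0,0],[-32,0,0],[-39,0,0],[-46,0,0],[-50,0,0],[-50,0,0],[-50,0,0],[-50,0,0]], twist=[[0,0,0],[0,0,0],[0,0,0],[0,0,0],[0,0,0],[0,0,0],[0,0,0],[0,0,0],[0,0,0],[0,0,0],[0,0,0],[0,0,0]], grip=[0,0,0,0,0,0,0,0,0,0,0,0], newtons=60)

```text
clock: 8.4
eef_pos: [607.3, 207.0, 225.9]
orientation: [[-0.001, 0.993, -0.117], [0.001, -0.117, -0.993], [-1.0, -0.001, -0.001]]
wrist_force: [0.5, 0.1, -3.2]
width: 10.0
```

```bash
python3 - <<'E'
from h import *
st();snap('wrist','w6.png');snap('side','s6.png')
w=cv2.imread('pics/w6.png');s=cv2.imread('pics/s6.png')
cv2.imwrite('pics/z10.png',np.hstack([cv2.resize(w,(400,300)),cv2.resize(s[80:260,230:430],(400,360))[:300]]))
ys=np.radians(1.4)
rel([607.5,207.1,274],tubR(YT,0)); rel([500,-152,274],tubR(ys,0))
E
```

```text
8.4 [607.3 207.  225.9] [ 0.53  0.13 -3.21] [-0.11  0.03  0.02] 10.0 [-0.45  0.41  0.08  1.59 -0.03  1.14 -0.48]
slide [-48.0, 0.0, -0.1] twist [-0.2, -0.0, 0.0] | P [607.5 207.1 274. ]
slide [-48.3, -64.6, 369.1] twist [-8.1, -0.1, 0.0] | P [ 500 -152  274]
```

View pics/z10.png

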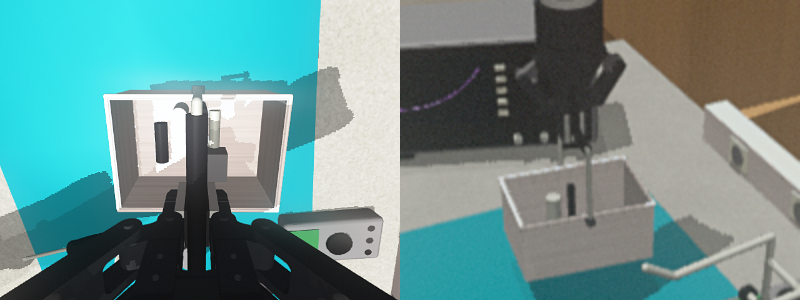

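Lifted and level, at about 4.1 N (0.42 kg). Now raise it and carry it over to the point in front of the tips.

Request:
step_arm(slide=[[-8,0,0],[-18,0,0],[-28,0,0],[-38,0,0],[-45,0,4],[-48,-2,14],[-48,-5,29],[-48,-9,49],[-48,-13,72],[-48,-17,97],[-48,-21,122],[-48,-26,147]], twist=[[0,0,0],[0,0,0],[0,0,0],[0,0,0],[0,0,0],[0,0,0],[0,0,0],[0,0,0],[-1,0,0],[-2,0,0],[-3,0,0],[-4,0,0]], grip=[0,0,0,0,0,0,0,0,0,0,0,0])

```text
clock: 10.0
eef_pos: [563.3, 61.5, 273.7]
orientation: [[-0.001, 0.999, -0.049], [0.0, -0.049, -0.999], [-1.0, -0.001, -0.0]]
wrist_force: [-0.5, -0.7, -3.1]
width: 10.0
```

```bash
python3 - <<'E'
from h import *
st()
ys=np.radians(1.4)
rel([500,-152,274],tubR(ys,0))
E
```

```text
10.0 [563.3  61.5 273.7] [-0.52 -0.72 -3.13] [-0.05 -0.04  0.01] 10.0 [-0.29  0.24  0.13  1.72 -0.03  1.19 -0.2 ]
slide [-0.3, -52.8, 216.3] twist [-4.2, -0.0, 0.1] | P [ 500 -152  274]
```

Request:
step_arm(slide=[[0,-5,18],[0,-10,40],[0,-16,65],[0,-22,90],[0,-28,115],[0,-34,140],[0,-40,163],[0,-45,183],[0,-49,200],[0,-51,210],[0,-53,216],[0,-53,216]], twist=[[0,0,0],[-1,0,0],[-1,0,0],[-2,0,0],[-2,0,0],[-3,0,0],[-3,0,0],[-4,0,0],[-4.2,0,0],[-4.2,0,0],[-4.2,0,0],[-4.2,0,0]], grip=[0,0,0,0,0,0,0,0,0,0,0,0])

```text
clock: 11.5
eef_pos: [499.7, -151.8, 273.6]
orientation: [[-0.001, 1.0, 0.024], [0.0, 0.024, -1.0], [-1.0, -0.001, -0.0]]
wrist_force: [-0.0, 1.2, -3.7]
width: 10.1
```

```bash
python3 - <<'E'
from h import *
st();snap('wrist','w7.png');snap('side','s7.png');snap('top','t7.png')
s=cv2.imread('pics/s7.png');t=cv2.imread('pics/t7.png')
cv2.imwrite('pics/z11.png',np.hstack([cv2.resize(t[130:280,330:480],(400,400)),cv2.resize(s[130:350,260:480],(400,400))]))
E
```

```text
11.5 [ 499.7 -151.8  273.6] [-0.01  1.19 -3.67] [0.03 0.01 0.02] 10.1 [-0.02  0.16  0.26  1.82 -0.04  1.17  0.28]
```

View pics/z11.png

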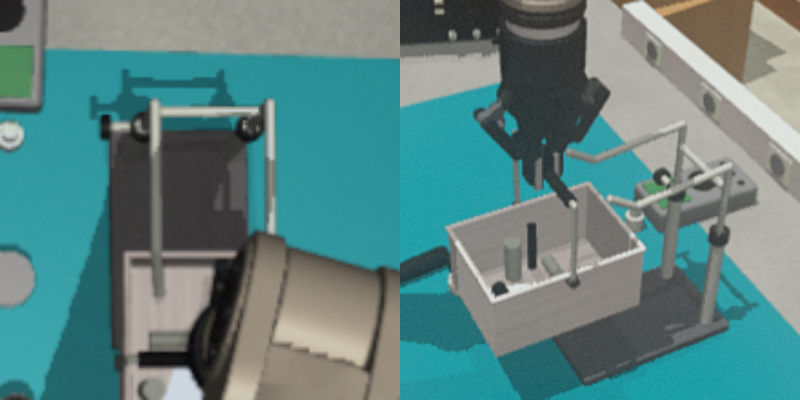

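View pics/w7.png

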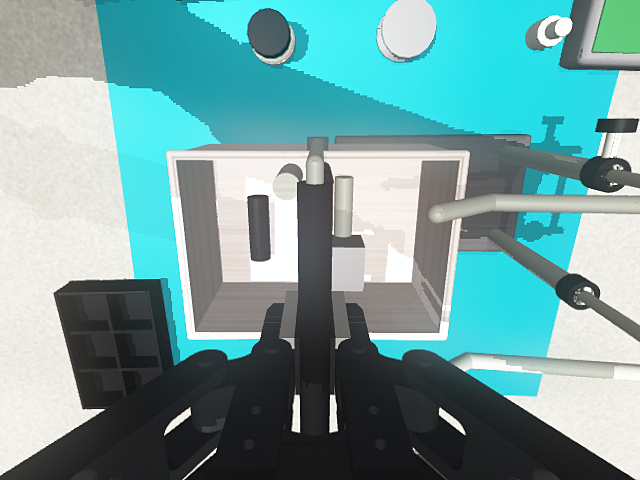

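The tub hangs level in front of the tips. In the wrist view the left tip is at (436,214) and the left dip at (490,203), with the right arm at about (465,360). I'll cross-check the arm positions against the first pictures.

```bash
python3 - <<'E'
from h import *
T=load('top0.png');S=load('side0.png');W=load('w7.png')
z2=lambda p:(p[0]/4.6+355-.4,p[1]/4.6+145-.4);z4=lambda p:(p[0]/3.8+330-.4,p[1]/3.8+190-.4)
for n,w,a,b in(('tipL',(437,214),(160,436),(88,90)),('dipL',(492,203),(153,368),(143,104)),('dipR',(468,356),(352,368),(233,203))):
    for c,q in((T,z2(a)),(S,z4(b))):
        P,e=tri(W,w,c,q);print(n,P.round(1),round(e,1))
print(proj(W,[[580,-107.5,221.5],[582,-192,221.5],[549,-108.5,241.5],[551,-192.5,241.5]]).round(0))
ys=np.radians(1.4)
rel([580,-150,274],tubR(ys,0))
E
```

```text
tipL [ 548.  -108.4  245.6] 1.4
tipL [ 548.3 -109.6  242.6] 0.9
dipL [ 578.3 -107.4  225.8] 2.0
dipL [ 579.  -108.8  223.6] 0.2
dipR [ 581.2 -191.2  221.3] 0.5
dipR [ 582.6 -191.9  220.5] 1.5
[[493. 199.]
 [469. 358.]
 [437. 210.]
 [420. 383.]]
slide [-0.5, 79.9, 1.2] twist [0.1, -0.0, 0.1] | P [ 580 -150  274]
```

Request:
step_arm(slide=[[-5,3,0],[-5,10,1],[-5,19,1],[-5,29,1],[-5,40,1],[-5,51,1],[-5,61,1],[-5,70,1],[-5,76,1],[-5,80,1],[-5,80,1],[-5,80,1]], twist=[[0,0,0],[0,0,0],[0,0,0],[0,0,0],[0,0,0],[0,0,0],[0,0,0],[0,0,0],[0,0,0],[0,0,0],[0,0,0],[0,0,0]], grip=[0,0,0,0,0,0,0,0,0,0,0,0])

```text
clock: 13.15
eef_pos: [579.8, -149.9, 278.5]
orientation: [[-0.002, 1.0, 0.026], [0.001, 0.026, -1.0], [-1.0, -0.002, -0.001]]
wrist_force: [-0.2, 0.4, -3.0]
width: 9.8
```

```bash
python3 - <<'E'
from h import *
st();snap('wrist','w8.png');snap('side','s8.png')
w=cv2.imread('pics/w8.png');s=cv2.imread('pics/s8.png')
cv2.imwrite('pics/z12.png',np.hstack([cv2.resize(w,(440,330)),cv2.resize(s[140:305,290:470],(360,330))]))
E
```

```text
13.15 [ 579.8 -149.9  278.5] [-0.23  0.39 -3.  ] [-0.    0.01  0.01] 9.8 [-0.02  0.3   0.25  1.64 -0.08  1.21  0.28]
```

View pics/z12.png

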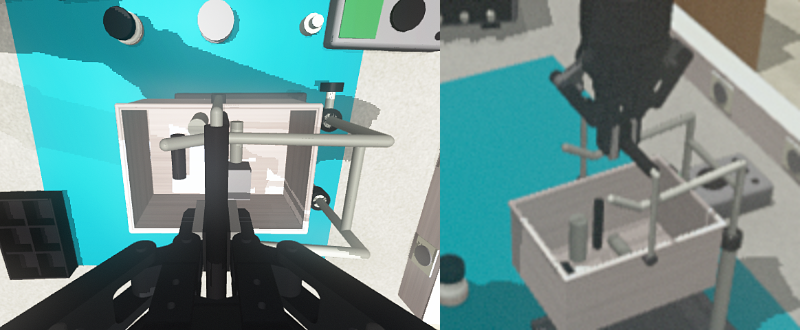

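Request:
step_arm(slide=[[3,0,0],[8,0,0],[14,0,0],[20,0,0],[25,0,0],[28,0,0],[30,0,0],[30,0,0],[30,0,0],[30,0,0],[30,0,0]], twist=[[0,0,0],[0,0,0],[0,0,0],[0,0,0],[0,0,0],[0,0,0],[0,0,0],[0,0,0],[0,0,0],[0,0,0],[0,0,0]], grip=[0,0,0,0,0,0,0,0,0,0,0], newtons=30)

```text
clock: 14.62
eef_pos: [579.9, -149.8, 248.7]
orientation: [[-0.001, 1.0, 0.026], [0.001, 0.026, -1.0], [-1.0, -0.001, -0.001]]
wrist_force: [0.3, 0.5, -3.6]
width: 9.9
```

Request:
step_arm(slide=[[0.5,0,0],[1,0,0],[1.5,0,0],[2,0,0],[2,0,0],[2,0,0]], twist=[[0,0,0],[0,0,0],[0,0,0],[0,0,0],[0,0,0],[0,0,0]], grip=[0,0,0,0,0,0])

```text
clock: 15.38
eef_pos: [579.9, -149.8, 246.7]
orientation: [[-0.001, 1.0, 0.026], [0.001, 0.026, -1.0], [-1.0, -0.001, -0.001]]
wrist_force: [0.6, -0.0, -3.0]
width: 9.6
```

Request:
step_arm(slide=[[0.5,0,0],[1,0,0],[1.5,0,0],[1.5,0,0],[1.5,0,0]], twist=[[0,0,0],[0,0,0],[0,0,0],[0,0,0],[0,0,0]], grip=[0,0,0,0,0])

```text
clock: 16.0
eef_pos: [579.9, -149.8, 245.2]
orientation: [[-0.001, 1.0, 0.026], [0.001, 0.026, -1.0], [-1.0, -0.001, -0.001]]
wrist_force: [0.3, -0.3, -3.9]
width: 10.0
```

Request:
step_arm(slide=[[0.5,0,0],[1,0,0],[1.5,0,0],[1.5,0,0]], twist=[[0,0,0],[0,0,0],[0,0,0],[0,0,0]], grip=[0,0,0,0])

```text
clock: 16.5
eef_pos: [579.8, -149.8, 243.7]
orientation: [[-0.001, 1.0, 0.026], [0.001, 0.026, -1.0], [-1.0, -0.001, -0.001]]
wrist_force: [0.7, 0.4, -2.8]
width: 9.9
```

Request:
step_arm(slide=[[0.5,0,0],[1,0,0],[1,0,0],[1,0,0]], twist=[[0,0,0],[0,0,0],[0,0,0],[0,0,0]], grip=[0,0,0,0])

```text
clock: 17.0
eef_pos: [579.8, -149.8, 242.6]
orientation: [[-0.001, 1.0, 0.026], [0.001, 0.026, -1.0], [-1.0, -0.001, -0.001]]
wrist_force: [-0.4, -1.0, -3.6]
width: 9.9
```

Request:
step_arm(slide=[[0.5,0,0],[1,0,0],[1,0,0],[1,0,0]], twist=[[0,0,0],[0,0,0],[0,0,0],[0,0,0]], grip=[0,0,0,0])

```text
clock: 17.5
eef_pos: [579.9, -149.8, 241.6]
orientation: [[-0.001, 1.0, 0.026], [0.001, 0.026, -1.0], [-1.0, -0.001, -0.001]]
wrist_force: [1.1, 0.1, -4.1]
width: 10.0
```

Request:
step_arm(slide=[[0.5,0,0],[1,0,0],[1,0,0]], twist=[[0,0,0],[0,0,0],[0,0,0]], grip=[0,0,0])

```text
clock: 17.88
eef_pos: [579.8, -149.8, 240.6]
orientation: [[-0.001, 1.0, 0.026], [0.001, 0.026, -1.0], [-1.0, -0.001, -0.001]]
wrist_force: [-0.8, -0.1, -2.2]
width: 9.9
```

```bash
python3 - <<'E'
from h import *
st()
E
```

```text
17.875 [ 579.8 -149.8  240.6] [-0.75 -0.08 -2.17] [-0.03 -0.03 -0.02] 9.9 [-0.01  0.33  0.25  1.69 -0.09  1.14  0.28]
```

Request:
step_arm(slide=[[0.5,0,0],[0.5,0,0]], twist=[[0,0,0],[0,0,0]], grip=[0,0])

```text
clock: 18.12
eef_pos: [579.8, -149.9, 240.0]
orientation: [[-0.001, 1.0, 0.026], [0.001, 0.026, -1.0], [-1.0, -0.001, -0.001]]
wrist_force: [-0.2, -0.5, -3.0]
width: 9.7
```

Request:
step_arm(slide=[[0.5,0,0],[0.5,0,0]], twist=[[0,0,0],[0,0,0]], grip=[0,0])

```text
clock: 18.38
eef_pos: [580.0, -149.9, 239.8]
orientation: [[-0.001, 1.0, 0.026], [0.001, 0.026, -1.0], [-1.0, -0.001, -0.001]]
wrist_force: [0.4, -0.1, -2.6]
width: 9.8
```

Request:
step_arm(slide=[[0.5,0,0],[0.5,0,0]], twist=[[0,0,0],[0,0,0]], grip=[0,0])

```text
clock: 18.62
eef_pos: [580.2, -149.9, 239.5]
orientation: [[-0.0, 1.0, 0.026], [0.001, 0.026, -1.0], [-1.0, -0.0, -0.001]]
wrist_force: [0.3, -0.2, -2.2]
width: 10.4
```

Request:
step_arm(slide=[[0.5,0,0],[1,0,0],[1,0,0]], twist=[[0,0,0],[0,0,0],[0,0,0]], grip=[0,0,0])

```text
clock: 19.0
eef_pos: [580.6, -149.9, 239.1]
orientation: [[0.001, 1.0, 0.026], [0.001, 0.026, -1.0], [-1.0, 0.001, -0.001]]
wrist_force: [0.2, -0.1, 1.6]
width: 9.9
```

Request:
step_arm(slide=[[0.5,0,0],[1,0,0],[1,0,0]], twist=[[0,0,0],[0,0,0],[0,0,0]], grip=[0,0,0])

```text
clock: 19.38
eef_pos: [581.0, -149.9, 238.7]
orientation: [[0.002, 1.0, 0.026], [0.0, 0.026, -1.0], [-1.0, 0.002, -0.0]]
wrist_force: [-0.6, 1.3, 4.6]
width: 10.1
```

The hooks have been felt at TCP z of about 239.5, and now take about 8 N including the tub's own weight. I'll hold still, relaxed.

Request:
step_arm(slide=[[0,0,0],[0,0,0],[0,0,0],[0,0,0]], twist=[[0,0,0],[0,0,0],[0,0,0],[0,0,0]], grip=[0,0,0,0])

```text
clock: 19.88
eef_pos: [581.0, -149.9, 238.7]
orientation: [[0.002, 1.0, 0.026], [0.001, 0.026, -1.0], [-1.0, 0.002, -0.0]]
wrist_force: [-0.7, 0.9, 4.0]
width: 10.2
```

```bash
python3 - <<'E'
from h import *
st();snap('wrist','w9.png');snap('side','s9.png');st()
w=cv2.imread('pics/w9.png');s=cv2.imread('pics/s9.png')
cv2.imwrite('pics/z13.png',np.hstack([cv2.resize(w,(440,330)),cv2.resize(s[140:305,290:470],(360,330))]))
E
```

```text
19.875 [ 581.  -149.9  238.7] [-0.7   0.94  4.05] [0.11 0.09 0.01] 10.2 [-0.01  0.33  0.25  1.69 -0.09  1.13  0.29]
19.975 [ 581.1 -149.9  238.7] [0.05 0.34 2.62] [ 0.11  0.13 -0.01] 10.0 [-0.01  0.33  0.25  1.69 -0.09  1.13  0.29]
```

View pics/z13.png

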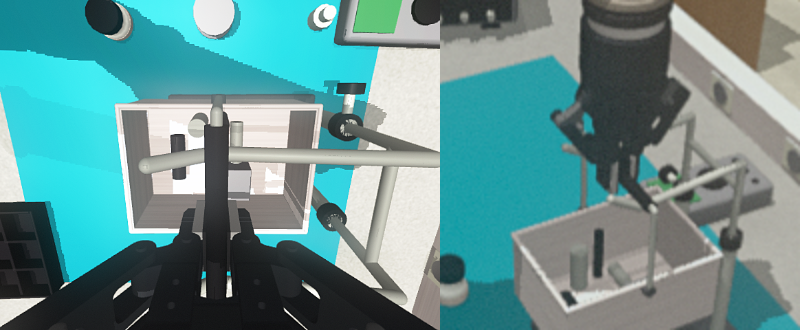

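The grip sits in the low of both arms: in the wrist view the dip is right at the grip and the tub is level. Now I'll release gently.

Request:
step_arm(slide=[[0,0,0],[0,0,0],[0,0,0],[0,0,0],[0,0,0],[0,0,0],[0,0,0],[0,0,0]], twist=[[0,0,0],[0,0,0],[0,0,0],[0,0,0],[0,0,0],[0,0,0],[0,0,0],[0,0,0]], grip=[0.13,0.16,0.2,0.25,0.3,0.4,0.45,0.45], newtons=20)

```text
clock: 20.98
eef_pos: [581.0, -149.9, 238.8]
orientation: [[0.002, 1.0, 0.026], [0.001, 0.026, -1.0], [-1.0, 0.002, -0.0]]
wrist_force: [-0.4, -0.0, -0.2]
width: 38.4
```

```bash
python3 - <<'E'
from h import *
st();snap('wrist','w10.png');snap('side','s10.png');st()
w=cv2.imread('pics/w10.png');s=cv2.imread('pics/s10.png')
cv2.imwrite('pics/z14.png',np.hstack([cv2.resize(w,(440,330)),cv2.resize(s[140:305,290:470],(360,330))]))
E
```

```text
20.975 [ 581.  -149.9  238.8] [-0.39 -0.02 -0.24] [ 0.02 -0.01 -0.02] 38.4 [-0.01  0.33  0.25  1.69 -0.09  1.13  0.29]
21.075 [ 581.1 -150.   238.8] [ 0.54 -0.64  0.17] [ 0.02  0.03 -0.06] 38.2 [-0.01  0.33  0.25  1.69 -0.09  1.13  0.29]
```

View pics/z14.png

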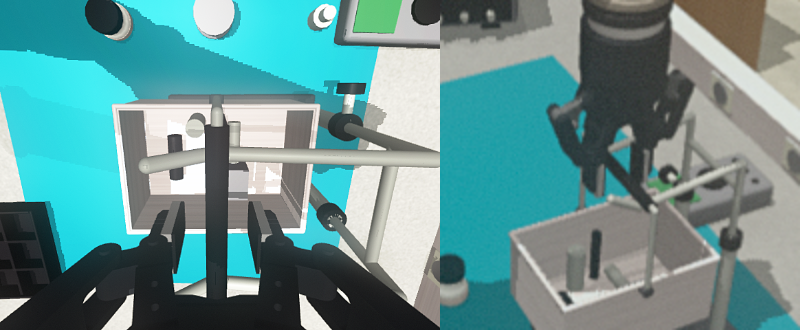

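The fingers are open on either side of the grip, the tub is hanging on the arms, and the wrist force is about zero. I'll retreat straight up.

Request:
step_arm(slide=[[-4,0,0],[-10,0,0],[-20,0,0],[-32,0,0],[-46,0,0],[-62,0,0],[-80,0,0],[-100,0,0],[-120,0,0],[-120,0,0],[-120,0,0],[-120,0,0]], twist=[[0,0,0],[0,0,0],[0,0,0],[0,0,0],[0,0,0],[0,0,0],[0,0,0],[0,0,0],[0,0,0],[0,0,0],[0,0,0],[0,0,0]], grip=[0.45,0.45,0.45,0.45,0.45,0.45,0.45,0.45,0.45,0.45,0.45,0.45])

```text
clock: 22.58
eef_pos: [580.3, -149.8, 357.7]
orientation: [[0.0, 1.0, 0.026], [0.001, 0.026, -1.0], [-1.0, 0.0, -0.001]]
wrist_force: [-0.1, -0.2, -0.6]
width: 38.1
```

```bash
python3 - <<'E'
from h import *
st();snap('wrist','w11.png');snap('side','s11.png');st()
w=cv2.imread('pics/w11.png');s=cv2.imread('pics/s11.png')
cv2.imwrite('pics/z15.png',np.hstack([cv2.resize(w,(440,330)),cv2.resize(s[140:305,290:470],(360,330))]))
W=load('w11.png')
print(proj(W,[[578.5,-92,232.5],[581.5,-208,232.5],[580,-107.5,221.5],[582,-192,221.5]]).round(0))
E
```

```text
22.575 [ 580.3 -149.8  357.7] [-0.07 -0.18 -0.6 ] [ 0.04  0.01 -0.  ] 38.1 [-0.02  0.26  0.26  1.52 -0.07  1.37  0.27]
22.675 [ 580.4 -149.9  357.9] [-0.06 -0.23 -0.27] [ 0.   -0.01  0.02] 38.7 [-0.02  0.26  0.26  1.52 -0.07  1.37  0.27]
[[313. 150.]
 [313. 314.]
 [315. 172.]
 [314. 287.]]
```

View pics/w11.png

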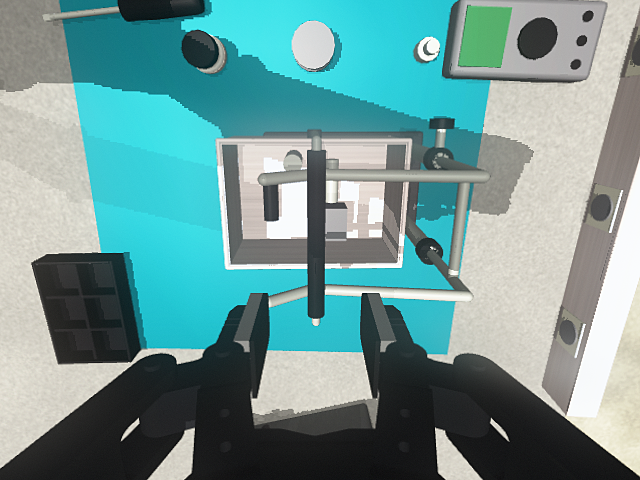

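View pics/s11.png

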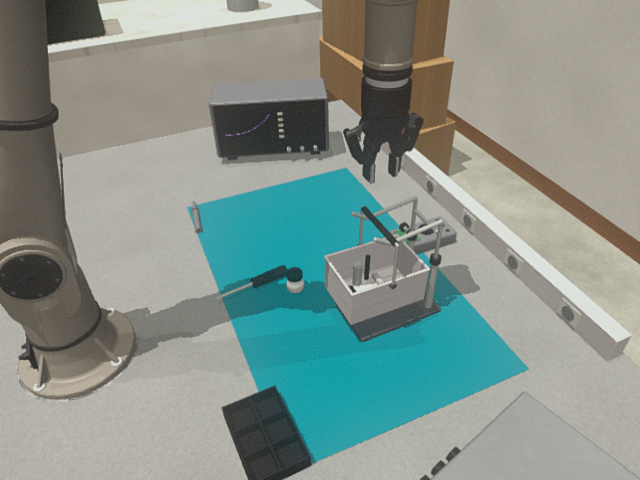

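The grip's ends, at (317,150) and (317,318), lie within about 4 px of the predicted seat. The other items look unmoved. Next I'll check tilt and stillness.

Request:
step_arm(slide=[[0,0,0],[0,0,0],[0,0,0],[0,0,0],[0,0,0],[0,0,0],[0,0,0],[0,0,0]], twist=[[0,0,0],[0,0,0],[0,0,0],[0,0,0],[0,0,0],[0,0,0],[0,0,0],[0,0,0]], grip=[0.45,0.45,0.45,0.45,0.45,0.45,0.45,0.45])

```text
clock: 23.68
eef_pos: [580.4, -149.9, 357.9]
orientation: [[0.001, 1.0, 0.026], [0.001, 0.026, -1.0], [-1.0, 0.001, -0.001]]
wrist_force: [0.9, 0.8, 0.4]
width: 38.8
```

```bash
python3 - <<'E'
from h import *
st();snap('side','s12.png');snap('wrist','w12.png');st()
for a,b in(('s11','s12'),('w11','w12')):
    A,B=[cv2.imread(f'pics/{x}.png').astype(int) for x in(a,b)];d=abs(A-B).max(2);print(a,(d>40).sum())
s=cv2.imread('pics/s12.png');w=cv2.imread('pics/w12.png')
cv2.imwrite('pics/z16.png',np.hstack([cv2.resize(w[120:290,200:430],(400,296)),cv2.resize(s[195:343,310:450],(400,423))[:423-127]]))
cv2.imwrite('pics/z17.png',cv2.resize(s[200:330,310:450],(770,715))[:600])
E
```

```text
23.675 [ 580.4 -149.9  357.9] [0.87 0.85 0.39] [-0.01  0.02  0.03] 38.8 [-0.02  0.26  0.26  1.52 -0.07  1.37  0.27]
23.775 [ 580.5 -149.9  357.9] [-0.37  0.07  0.12] [ 0.01  0.01 -0.03] 38.7 [-0.02  0.26  0.26  1.52 -0.07  1.37  0.27]
s11 6
w11 2982
```

View pics/z17.png

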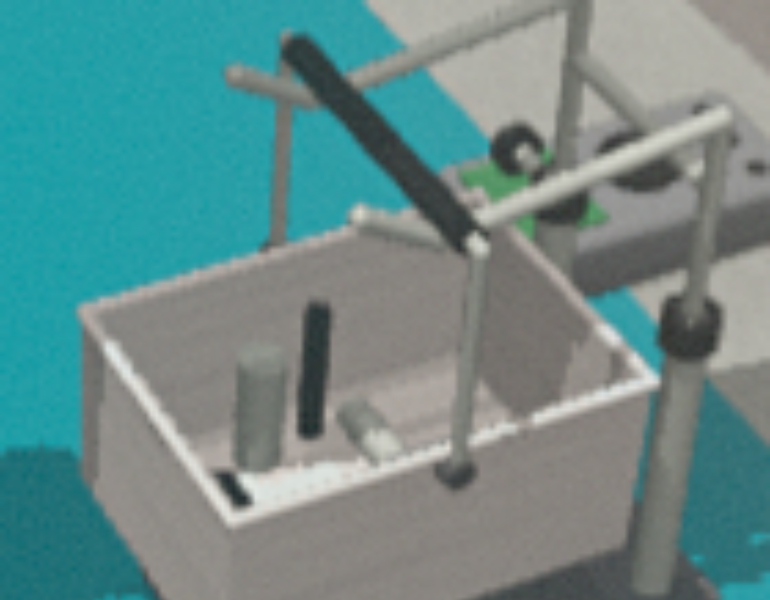

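```bash
python3 - <<'E'
from h import *
S=load('s12.png');W=load('w12.png')
Q=[tri(S,s,W,w) for s,w in(((352.5,294.8),(224,269)),((429.2,268.9),(402,269)),((324.7,255.8),(217,140)))]
for q in Q:print(q[0].round(1),round(q[1],1))
q=[x[0] for x in Q];print('slope x',(q[1]-q[0])[2]/165,'slope y',(q[2]-q[0])[2]/116)
E
```

```text
[ 498.1 -212.3  145.7] 1.2
[ 664.5 -208.3  141.6] 3.5
[496.7 -94.  144.8] 0.8
slope x -0.024472038605570862 slope y -0.007821843750351894
```

Level to about 0.03 rad, with the rim at 141–146 mm, so the underside is about 62 mm up. It's still and the robot is clear. Handing in.

```bash
python3 -c "
from station import sign_off
print(sign_off())"
```

```text
the job is handed in; nothing more can be done
None
```

The tub is hanging by its bail in the low of both arms, released and still, and the job is handed in. It finished about 24 s into the 70 s limit; sign-off gave no verdict.

**What I did:** I lifted the bail from about 0.2 rad to upright with the lower fingertip while the tub stood still. I then pinched the grip and carried the tub, which weighed about 4 N, in over the tips from the front. I lowered it in steps of 0.5 to 2 mm until the hooks took the load. They first took load with the TCP at about 239–240 mm, which puts the uprights roughly 26 mm above their lowest setting. The hooks took about 8 N at the highest reading, against the 15 N limit. Then I opened the fingers and went straight up.

**Last checks before handing in:**
- **Position:** the grip is within about 3 mm of the seat and square with the arms.
- **Level and height:** the rim is level to about 0.03 rad, and the underside is about 62 mm up.
- **Stillness:** two side pictures taken 1.1 s apart are practically identical.
- **Robot clear:** the wrist force is about zero and the gripper is about 120 mm above the bail.
- **Other items:** all looked where they were; I judged this by eye and did not re-measure them.

**Disagreements:**
- One rim corner missed by 3.5 mm between the two views, so the tilt figure is approximate.
- The last pair of wrist pictures differed in about 3,000 pixels. I put that down to slight arm settling, because the side view did not change, but I did not look into it further.

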